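# Uncover a terminal box

## Task

Open the grey terminal box on the bench: press its orange snap tab all the way down, then push the released white cover off the box, along onto the wooden deck, until it is completely clear of the box and lies flat on the deck. Touch and push only: do not lift or carry the cover, and leave the jar, the reel, the tape roll and the screwdriver where they are.

Things in the scene. Friction and masses are not known exactly. Their poses are not given: they have to be found in the camera images.
- cradle: Fixed plywood cradle, 316 mm long (its y), 150 mm wide (x), carrying the grey terminal box and beside it a wooden deck. Origin on the bench surface, z up; its y axis is the way the cover is pushed, from box to deck; turned up to 0.45 rad. Nothing stands above the seat behind the box (cradle y below -135 mm). From y -15 to 10 mm is a slot in which the tab's bar moves.
- seat (a point): Middle of the open box's mouth, level with its rim (the cover's seat), 60 mm above the bench, at x 0, y -75 mm in the cradle's frame; axes as the cradle's. The box measures 100 mm (x) by 120 mm (y), side walls 14 mm thick, ends 8 mm. Rails 6 mm high stand on its two long sides (inner faces at x -45 and 45 mm); both ends are open above the rim. Terminals inside stay below the rim by 13 mm.
- deck (a point): Middle of the deck's flat top, 58.5 mm above the bench (1.5 mm below the seat), at x 0, y 87.5 mm in the cradle's frame. The deck measures 100 mm (x) by 155 mm (y), with a stop strip 6 mm higher at its far end (y 165 to 173 mm in the cradle's frame).
- cover: White cover, 0.1 to 0.2 kg, loose on the seat: plate 84 (x) by 112 (y) by 8 mm; along its rear edge (y -56 to -46 mm) a rib 60 mm long (x) rises to 22 mm above the underside: one flat face to push on. Origin at the centre of the underside; seated at x 0, y -73, z 60 mm in the cradle's frame, axes parallel. Slides with light friction; the tab's bar blocks it until the tab is pressed.
- tab (a joint): How far the orange snap tab is pressed down, in m: 0 to 0.003 (up) at the start, 0.014 fully in. It is stiff (about 4 N, more when fast) and stays where it is left. Up, its bar stands 8 mm above the seat in front of the cover; fully in, it is 6 mm below the seat.
- tab_top (a point): Centre of the top of the tab's round orange pad, 32 mm across, beside the box on the robot's side; at x -70, y -3 mm in the cradle's frame, 82 mm above the bench when fully up (68 mm when fully in). Press here from straight above. The tab's bar runs from the pad across half the cover's way.
- jar: Bystander: closed jar, 56 mm across, 70 mm high, standing beyond the cradle. Origin at the centre of its underside.
- reel: Bystander: small empty wooden reel, 70 mm across, 55 mm high, standing beyond the cradle. Origin at the centre of its underside.
- tape: Bystander: blue roll of tape, 66 mm across, 19 mm high, lying flat beyond the cradle. Origin at the centre of its underside.
- driver: Bystander: red-handled screwdriver, 170 mm long, lying on the bench on the robot's side of the cradle, near the box end. Origin under its middle, its x axis along the shaft.
Not all that is in view belongs to the job. Several things have the shape of the cover; the one meant has the colours described above.

How it is judged:
On the way, in this order (a step that is already met when the one before it is completed fails the run):
1. the snap tab is pressed in while the cover is still on its seat (value of joint tab above 0.0115 m and y of cover in the frame of cradle between -0.085 and -0.055 m), for 0.1 s.
2. the cover is pushed past the tab, off the box (y of cover in the frame of cradle above 0.043 m), for 0.1 s.
At the end, for the whole second after the job is handed in: The tab is still in (at least 11.5 of 14 mm); the cover is entirely off the box (its centre 43 to 125 mm along the cradle's y, within 30 mm of its middle line), lying flat (within 0.08 rad) on the deck at deck height, at rest (value of joint tab above 0.0115 m and y of cover in the frame of cradle between 0.043 and 0.125 m and x of cover in the frame of cradle between -0.03 and 0.03 m and z of cover in the frame of cradle between 0.053 and 0.064 m and angle between cover's own z axis and vertical below 0.08 rad and linear speed of cover below 0.02 m/s); the robot touches nothing.
It fails at once if the cover is lifted (more than 12 mm above its seat) or tipped up (more than 0.3 rad) (z of cover in the frame of cradle above 0.072 m or angle between cover's own z axis and vertical above 0.3 rad).
It fails at once if the jar is moved by more than 20 mm (distance of jar from where it was at the start of the episode above 0.02 m).
It fails at once if the small wooden reel is moved by more than 20 mm (distance of reel from where it was at the start of the episode above 0.02 m).
It fails at once if the tape roll is moved by more than 20 mm (distance of tape from where it was at the start of the episode above 0.02 m).
It fails at once if the screwdriver is moved by more than 20 mm (distance of driver from where it was at the start of the episode above 0.02 m).
It also fails if it takes over 45 s, if anything falls off the work surface, if the arm or the gripper's body presses on something with over 40 N, if the wrist force passes 120 N, or if a joint passes its speed limit or range.

## Robot

A 7-joint arm with a two-finger parallel gripper is mounted at the origin on the work surface. World frame = base frame: x ahead of the robot, y to its left, z up, the work surface at z = 0. Lengths are in m, angles in rad, forces in N, time in s.
With the tool pointing down it reaches from about 0.425 to 0.925 m from the base axis. Payload 6.8 kg.
Tool frame: the origin (TCP) lies at the very end of the fingers, on their centre line; the grasp point (between the pads) lies 19 mm behind it (hold_point_z is the distance from the TCP to the grasp point, in m); z points along the fingers, y is the direction in which the jaws open and shut (so a half turn about z gives the same grasp; the last joint's range is limited). The gripper opens to 85 mm and grips with 20 to 120 N. Pads are 22 mm wide; open, the fingers measure 114 mm over their backs; the gripper's body (76 mm by 85 mm) begins 54 mm behind the grasp point. The pads swing forward as they close: fully open they stand 13 mm farther back than shut.
Start: joints at [1.189, 0.477, 0.022, 1.555, -0.011, 1.109, -0.083], TCP at [0.183, -0.65, 0.231] pointing down, gripper open.
Joint ranges: [-2.96, 2.96], [-0.34, 2.1], [-1.41, 1.46], [0.24, 2.44], [-1.37, 4.51], [0.17, 1.92], [-2.96, 2.96]. Speed limits (rad/s): [2.39, 2.39, 3.14, 3.14, 3.14, 3.14, 3.14].

## Interface

Orientations are given as a unit quaternion [w, x, y, z].
In Python, from station import get_obs, read_camera, calibration, hand_in, regions_of, hold_point_z gives the robot as it stands.
- The arm moves only by the tool send_rows, never from a script. Its argument "motion" is text: rows parted by semicolons, each of 7 numbers parted by spaces: the shift along the world's x, y, z in cm, then the turn, a rotation vector about the world's x, y, z in degrees, then the closure, from 0 (fully open) to 1 (shut). In form: dx dy dz rx ry rz fingers; .... A call has 1 to 20 rows; each row shifts and turns the pose as measured when the row begins; what a row does not reach is not made up. A row lasts 1/12 s, in which the tool goes at most 41.7 mm and 7.16 degrees, less where a joint would pass 70% of its speed; a pose out of reach is approached as far as the arm can. A call is refused whole if a number of a shift passes 4.17 or a number of a turn 7.16, either way. A call with a gripper value outside its range is refused whole. The fingers move at their own pace and stop on an object; "newtons" is the grip in N (left out, the last holds). Time passes only in rows, so rows that do not move let the fingers close. It gives the time, the measured TCP pose, the force and the opening at its end, in the units of the state.
- get_obs(): the state, without advancing time (a new reading comes with each control period).
- read_camera(name): name is "scene" or "top" or "wrist"; returns the picture (400x640x3 uint8, red, green, blue); there is no depth.
- calibration(name): a dict with "mtx" (3x3 intrinsics, pixels), "R" (3x3) and "t" (3): a world point X has camera coordinates R X + t; the wrist camera has in their place "hand_eye" (4x4, takes a point from camera to tool coordinates, whose origin is the TCP and whose axes are the flange's). Camera axes: x right, y down, z forward; pixel columns grow to the right and rows downward; lengths in m; the calibration is good to about 2 mm. A picture is of the moment at which its call begins: read the wrist's pose just before it. calibration takes no time and is no camera call.
- hand_in(): hands the job in, once; it reports no verdict.
Trained networks look in the newest picture that a camera, given by its name, has taken for a name from the list of things; names that differ only in an ending like _2 or _b are one class to them, and where a whole thing is asked for, a point or a joint stands for the part that bears it (a point fixed in the world has none). Each returns a list of dicts, best first, with "conf" (0 to 1); they miss things now and then, are a little off and sometimes report something else, mostly with a low value. They report only what shows in the picture. A call takes as long as a camera call. They do not tell look-alikes from the thing itself.
- regions_of(thing, camera): "region" (400x640 bool, what is visible of it) and "point" ([column, row] in pixels, amid what is visible of it).
The state is a dict: "t": time; "q": joint angles; "joint_vel": joint speeds; "joint_torque": joint torques, N m; "eef_pos": TCP position; "tool_rot": TCP orientation; "contact_force": force on the tool from outside, world axes, zero at the start; "torque": the same for the moment, N m; "gripper_width": opening from 0.0 (shut) to 1.0 (fully open).
Only numpy, scipy, OpenCV 4.12 (cv2) and the standard library are available. Lean on these libraries where they do the work, as an engineer would, in place of code of your own. Each camera call takes 0.05 s, during which the arm holds its last target.

## Working session

There is one attempt and no reset: what is moved stays moved. The work goes in short steps, Python scripts to look and compute and a tool call to move; the robot and the scene stay as the last step left them, time stands still between calls to the robot, and variables do not carry over. Pictures are saved under pics/ and viewed, and the job is handed in when it is done.

Besides the shell and the picture viewer there is one more tool, called after "Call:" by a JSON object that holds its "name" and its "arguments", one argument or row to a line. send_rows: Moves the arm, as the interface text tells. Its arguments: {"type":"object","properties":{"motion":{"type":"string"},"newtons":{"type":"number"}},"required":["motion"]}

```bash
mkdir -p pics; ls
python3 - <<'E'
from station import *
import cv2,numpy as np
o=get_obs();print(o['t'],o['eef_pos'],o['tool_rot'],o['gripper_width'],hold_point_z if not callable(hold_point_z) else hold_point_z())
for n in('scene','top'):
    im=read_camera(n);cv2.imwrite(f'pics/{n}0.png',im[...,::-1]);c=calibration(n);print(n,c)
print(calibration('wrist'))
E
```

```text
pics
0.0 [ 0.18235578 -0.64928789  0.23031077] [-8.92916014e-04  9.90641064e-01  1.36489736e-01 -1.92803110e-04] 0.998603831726042 0.0187
scene {'mtx': array([[411.41781938,   0.        , 320.50375257],
       [  0.        , 411.41781938, 202.33948218],
       [  0.        ,   0.        ,   1.        ]]), 'R': array([[-0.87784107,  0.47856075,  0.01935624],
       [ 0.34856501,  0.66605773, -0.65944638],
       [-0.32847753, -0.5721422 , -0.75150237]]), 't': array([ 0.54392294, -0.09985921,  1.1984426 ])}
top {'mtx': array([[519.35218217,   0.        , 321.43631852],
       [  0.        , 519.35218217, 200.90038841],
       [  0.        ,   0.        ,   1.        ]]), 'R': array([[ 8.46157334e-03, -9.99963525e-01,  1.16245431e-03],
       [-9.77591760e-01, -8.51678262e-03, -2.10337384e-01],
       [ 2.10339612e-01,  6.43379447e-04, -9.77628167e-01]]), 't': array([-0.06755383,  0.5866041 ,  1.09501602])}
{'mtx': array([[285.30565292,   0.        , 317.74340573],
       [  0.        , 285.30565292, 203.05141477],
       [  0.        ,   0.        ,   1.        ]]), 'hand_eye': array([[-4.94773340e-04, -9.62186434e-01, -2.72391302e-01,
         6.87039312e-02],
       [ 9.99999878e-01, -4.73669966e-04, -1.43229479e-04,
        -1.27957431e-03],
       [ 8.78988274e-06, -2.72391339e-01,  9.62186551e-01,
        -1.42814703e-01],
       [ 0.00000000e+00,  0.00000000e+00,  0.00000000e+00,
         1.00000000e+00]])}
```

View pics/top0.png

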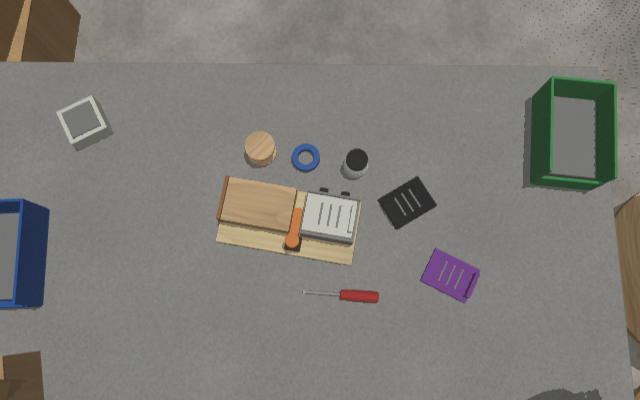

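View pics/scene0.png

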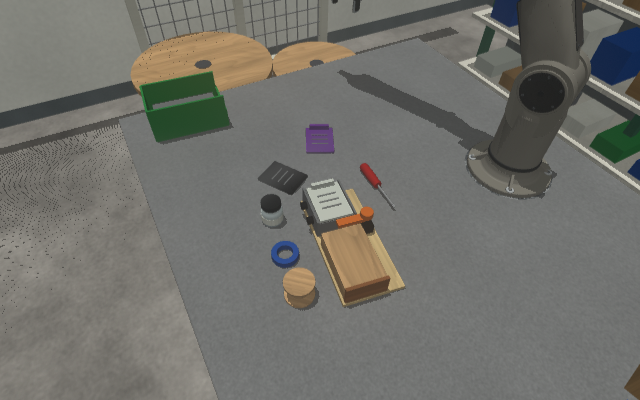

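The things shaped like the cover are white at (331,213), black at (407,202) and purple at (450,275) in the top view. The white one sits on the grey box, so I choose that and check it with a close crop.

Run:
```python
import cv2
im=cv2.imread('pics/top0.png');cv2.imwrite('pics/topc.png',cv2.resize(im[165:275,205:370],None,fx=4.8,fy=4.8,interpolation=cv2.INTER_CUBIC))
im=cv2.imread('pics/scene0.png');cv2.imwrite('pics/scenec.png',cv2.resize(im[165:310,290:420],None,fx=4,fy=4,interpolation=cv2.INTER_CUBIC))
```

```text
(no output)
```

View pics/topc.png

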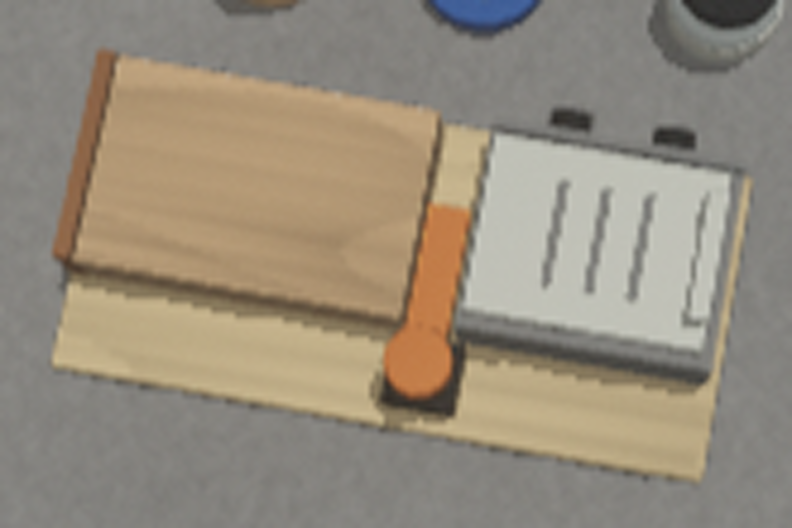

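View pics/scenec.png

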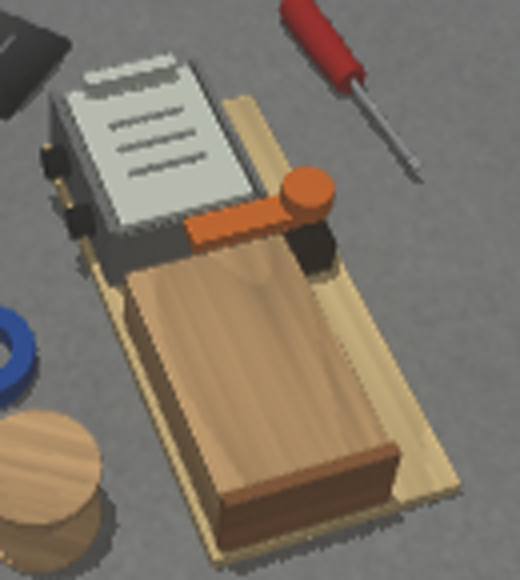

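The crops show the white cover with its three slots and rear rib on the grey box, the orange pad at about (292,240) in top, and the deck to the left. Next I fit the cradle pose from both views.

```bash
cat > h.py <<'E'
import numpy as np,cv2
from station import *
def proj(n,X):
    c=calibration(n);p=np.atleast_2d(X)@c['R'].T+c['t'];p=p@c['mtx'].T;return p[:,:2]/p[:,2:]
def W(P,X):
    X=np.atleast_2d(X)/1000.;c,s=np.cos(P[2]),np.sin(P[2])
    return np.c_[P[0]+c*X[:,0]-s*X[:,1],P[1]+s*X[:,0]+c*X[:,1],X[:,2]]
E
python3 - <<'E'
from h import *
from scipy.optimize import least_squares
T=[(50,10,58.5,440,112),(-50,10,58.5,403,322),(50,165,64.5,118,55),(50,173,64.5,100,50),(-50,173,64.5,55,258),(-70,-3,82,419,361),(42,-17,68,492,135),(-42,-17,68,462,315),(42,-129,68,735,172),(-42,-129,68,705,350)]
S=[(50,173,64.5,222,500),(-50,173,64.5,398,455),(-70,-3,82,308,188),(42,-17,68,122,222),(-42,-17,68,255,190),(50,10,58.5,128,278)]
T=np.array(T,float);S=np.array(S,float)
tp=T[:,3:]/4.8+[205,165];sp=S[:,3:]/4+[290,165]
f=lambda P,w=3:np.r_[(proj('top',W(P,T[:,:3]))-tp).ravel()*(w&1),(proj('scene',W(P,S[:,:3]))-sp).ravel()*(w>>1)]
for w in(1,2,3):
    r=least_squares(f,[.6,0,0.1],args=(w,),loss='soft_l1');print(w,r.x)
print(np.round(f(r.x).reshape(-1,2),1))
P=r.x;np.save('P.npy',P)
for n,X in dict(tab=(-70,-3,82),rib=(0,-129,75),rear=(0,-160,75),seat=(0,-75,60),deck=(0,87.5,58.5)).items():print(n,W(P,X).round(4))
for n in('jar','reel','tape','driver','tab','cover'):
    for cam in ('top',):
        print(n,[(round(d['conf'],2),np.round(d['point'])) for d in regions_of(n,cam)][:4])
E
```

```text
1 [ 0.56530184 -0.00923855 -0.16289147]
2 [ 0.56480657 -0.00850461 -0.18242634]
3 [ 0.56522901 -0.00910816 -0.16815973]
[[ 0.5  0.1]
 [-0.2 -0.3]
 [-0.4 -0.5]
 [-0.1 -0. ]
 [-0.4 -0.2]
 [-0.1  0. ]
 [ 0.7 -0.2]
 [ 0.  -0.9]
 [-0.3  0.8]
 [-0.2  0.7]
 [ 0.9  1.2]
 [ 0.7 -0.8]
 [ 0.  -1.8]
 [-0.2  0.5]
 [-0.4 -0. ]
 [-1.3 -1.5]]
tab [[ 4.957e-01 -4.000e-04  8.200e-02]]
rib [[ 0.5436 -0.1363  0.075 ]]
rear [[ 0.5385 -0.1669  0.075 ]]
seat [[ 0.5527 -0.0831  0.06  ]]
deck [[0.5799 0.0772 0.0585]]
jar []
reel [(0.73, array([257., 149.]))]
tape [(0.6, array([310., 149.])), (0.34, array([294., 229.]))]
driver [(0.7, array([357., 292.]))]
tab [(0.87, array([297., 230.]))]
cover [(0.9, array([408., 202.])), (0.73, array([330., 213.])), (0.73, array([452., 275.]))]
```

Cradle pose: (0.565, -0.009) with yaw about -0.165 rad. The residuals are within 1–2 px and both views agree. The tab is at about (0.496, 0.000). I'm moving above it with the fingers shut and turning +65° on the way, so the jaw axis ends up along cradle x.

Call:
{"name": "send_rows", "arguments": {
  "motion": "1.6 3.5 0 0 0 3.6 1;1.7 3.6 0 0 0 3.6 1;1.7 3.6 0 0 0 3.6 1;1.7 3.6 0 0 0 3.6 1;1.7 3.6 0 0 0 3.6 1;1.7 3.6 0 0 0 3.6 1;1.7 3.6 0 0 0 3.6 1;1.7 3.6 0 0 0 3.6 1;1.7 3.6 0 0 0 3.6 1;1.7 3.6 0 0 0 3.6 1;1.7 3.6 0 0 0 3.6 1;1.7 3.6 0 0 0 3.6 1;1.7 3.6 0 0 0 3.6 1;1.7 3.6 0 0 0 3.6 1;1.7 3.6 0 0 0 3.6 1;1.7 3.6 0 0 0 3.6 1",
  "newtons": 60
}}

```text
t: 1.73
eef_pos: [0.4524, -0.0567, 0.234]
tool_rot: [0.009, 0.794, 0.608, 0.001]
contact_force: [0.3, -1.2, -0.5]
gripper_width: -0.001
```

Call:
{"name": "send_rows", "arguments": {
  "motion": "2.2 2.8 -2 0 0 5.6 1;2.0 2.6 -3 0 0 0 1;0 0 -3 0 0 0 1;0 0 0 0 0 0 1;0 0 0 0 0 0 1"
}}

```text
t: 2.15
eef_pos: [0.4998, 0.0091, 0.1584]
tool_rot: [0.011, 0.756, 0.655, 0.008]
contact_force: [-0.8, 0.7, 1.2]
gripper_width: 0.001
```

Run:
```python
from h import *
o=get_obs();print(o['t'],o['eef_pos'].round(4),o['tool_rot'],o['q'].round(2))
for n in('scene','wrist'):
    cv2.imwrite(f'pics/{n}1.png',read_camera(n)[...,::-1])
```

```text
2.15 [0.4998 0.0091 0.1584] [0.01076062 0.75561391 0.65488178 0.00785397] [ 0.34  0.32 -0.58  2.03  0.25  0.83 -0.52]
```

View pics/wrist1.png

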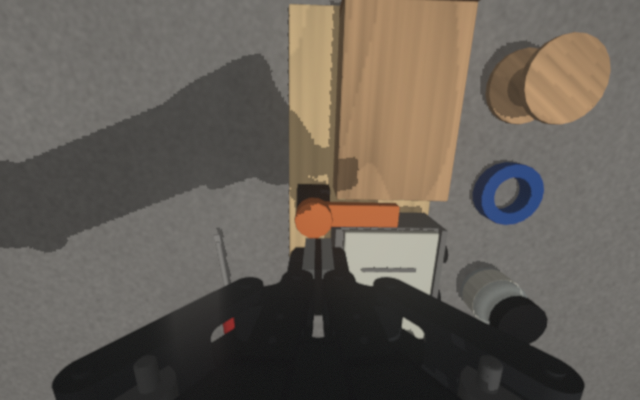

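The wrist view shows the orange pad at (313,217), the cover below and to its right, and the deck above. I'll check this against the fit.

```bash
cat >> h.py <<'E'
from scipy.spatial.transform import Rotation as Ro
def wray(o,uv,z):
    c=calibration('wrist');q=o['tool_rot'];R=Ro.from_quat([q[1],q[2],q[3],q[0]]).as_matrix();H=c['hand_eye']
    d=R@H[:3,:3]@np.linalg.solve(c['mtx'],[uv[0],uv[1],1.]);p=R@H[:3,3]+o['eef_pos']
    return p+d*(z-p[2])/d[2]
E
python3 - <<'E'
from h import *
o=get_obs();P=np.load('P.npy')
for uv,X in [((313,217),(-70,-3,82)),((448,200),(50,10,58.5)),((340,200),(-50,10,58.5)),((440,231),(42,-17,68)),((342,231),(-42,-17,68))]:
    print(wray(o,uv,X[2]/1e3).round(4),W(P,X).round(4))
q=o['tool_rot'];R=Ro.from_quat([q[1],q[2],q[3],q[0]]);print(R.as_matrix().round(3))
c,s=np.cos(-.165),np.sin(-.165) # want tool y = -cradle x? show both
for sg in(1,-1):
    y=-sg*np.array([c,s,0]);z=np.array([0,0,-1.]);x=np.cross(y,z)
    print(sg,np.degrees((Ro.from_matrix(np.c_[x,y,z])*R.inv()).as_rotvec()).round(2))
E
```

```text
[0.4963 0.0038 0.082 ] [[ 4.957e-01 -4.000e-04  8.200e-02]]
[ 0.6171 -0.0069  0.0585] [[ 0.6162 -0.0076  0.0585]]
[0.5213 0.0079 0.0585] [[0.5176 0.0091 0.0585]]
[ 0.6051 -0.0312  0.068 ] [[ 0.6038 -0.0329  0.068 ]]
[ 0.5189 -0.0177  0.068 ] [[ 0.521  -0.0188  0.068 ]]
[[ 0.145  0.989  0.026]
 [ 0.989 -0.144 -0.007]
 [-0.003  0.027 -1.   ]]
1 [ -2.35   0.68 178.84]
-1 [ 0.44  1.5  -1.15]
```

Call:
{"name": "send_rows", "arguments": {
  "motion": "-0.4 -0.8 -2 0.4 1.5 -1.1 1;0 0 -2 0 0 0 1;0 0 -1.5 0 0 0 1;0 0 -0.4 0 0 0 1;0 0 0 0 0 0 1"
}}

```text
t: 2.67
eef_pos: [0.4998, -0.0073, 0.1072]
tool_rot: [0.006, 0.767, 0.642, 0.003]
contact_force: [0.0, 0.4, 1.0]
gripper_width: 0.0
```

Call:
{"name": "send_rows", "arguments": {
  "motion": "-0.4 0.8 -1.0 0 0.5 0 1;0 0 0 0 0 0 1;0 0 0 0 0 0 1"
}}

```text
t: 2.92
eef_pos: [0.4981, -0.0016, 0.1016]
tool_rot: [0.006, 0.768, 0.64, 0.002]
contact_force: [0.4, -0.3, -0.3]
gripper_width: -0.0
```

Run:
```python
from h import *
o=get_obs();print(o['t'],o['eef_pos'].round(4),o['tool_rot'],o['contact_force'])
cv2.imwrite('pics/s2.png',cv2.resize(read_camera('scene')[130:310,270:440,::-1],None,fx=3.2,fy=3.2))
```

```text
2.9167 [ 0.4981 -0.0016  0.1016] [0.00625282 0.76802037 0.64039282 0.00162794] [ 0.36611421 -0.29101583 -0.30992797]
```

View pics/s2.png

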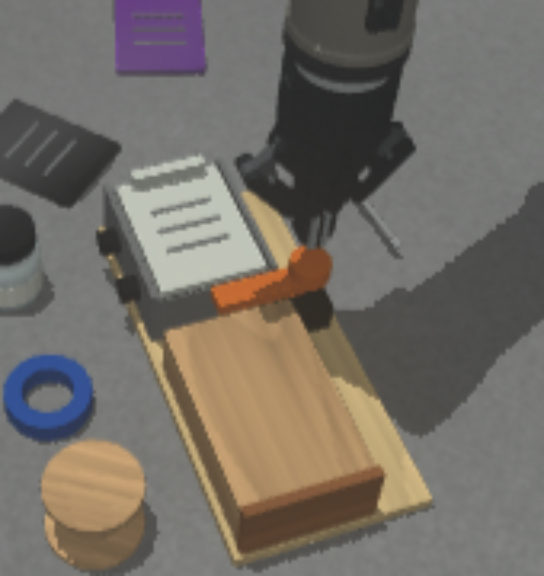

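The fingers are directly over the pad. Pressing down in small steps.

Call:
{"name": "send_rows", "arguments": {
  "motion": "-0.2 0.3 -0.8 0 0 0 1;0 0 -0.8 0 0 0 1;0 0 -0.5 0 0 0 1;0 0 -0.5 0 0 0 1;0 0 -0.5 0 0 0 1;0 0 -0.5 0 0 0 1"
}}

```text
t: 3.47
eef_pos: [0.4982, 0.001, 0.0668]
tool_rot: [0.009, 0.768, 0.64, 0.003]
contact_force: [-24.4, 1.1, 81.8]
gripper_width: -0.001
```

Call:
{"name": "send_rows", "arguments": {
  "motion": "0 0 0.3 0 0 0 1;0 0 0 0 0 0 1;0 0 1.5 0 0 0 1;0 0 3 0 0 0 1;0 0 1 0 0 0 1"
}}

```text
t: 3.88
eef_pos: [0.4963, 0.0013, 0.1223]
tool_rot: [0.006, 0.768, 0.64, 0.001]
contact_force: [1.9, 0.1, -0.9]
gripper_width: 0.0
```

Run:
```python
from h import *
o=get_obs();print(o['t'],o['eef_pos'].round(4),o['tool_rot'],o['contact_force'])
cv2.imwrite('pics/s3.png',cv2.resize(read_camera('scene')[130:310,270:440,::-1],None,fx=3.2,fy=3.2))
```

```text
3.8833 [0.4963 0.0013 0.1223] [0.00635928 0.76798199 0.64043935 0.00082059] [ 1.86002154  0.09229148 -0.93653493]
```

View pics/s3.png

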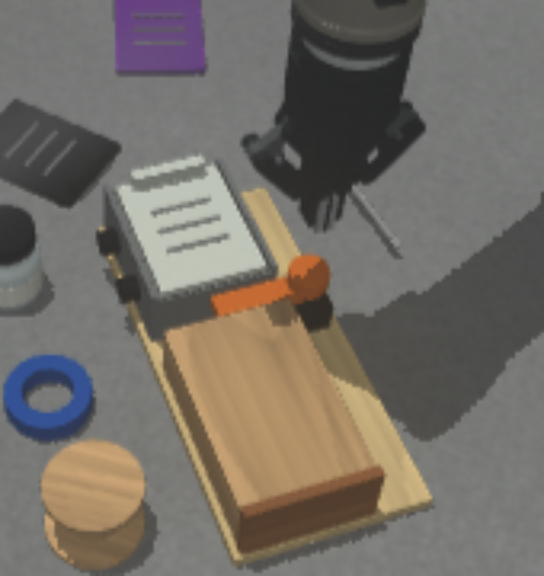

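Run:
```python
from h import *
P=np.load('P.npy')
for z in(82,75,68):print(z,proj('scene',W(P,(-70,-3,z))).round(1))
print(W(P,[(0,y,72) for y in(-165,-129,-73,0,10,20)]).round(4), 366.6,216.9)
```

```text
82 [[367.  210.2]]
75 [[366.7 212.1]]
68 [[366.4 214. ]]
[[ 0.5376 -0.1718  0.072 ]
 [ 0.5436 -0.1363  0.072 ]
 [ 0.553  -0.0811  0.072 ]
 [ 0.5652 -0.0091  0.072 ]
 [ 0.5669  0.0008  0.072 ]
 [ 0.5686  0.0106  0.072 ]] 366.6 216.9
```

Call:
{"name": "send_rows", "arguments": {
  "motion": "1 -3.5 0 0 0 0 0.7;1 -3.5 0 0 0 0 0.7;1 -3.5 0 0 0 0 0.7;1 -3.5 0 0 0 0 0.7;0.4 -2.5 0 0 0 0 0.7;0 0 0 0 0 0 0.7;0 0 0 0 0 0 0.7"
}}

```text
t: 4.52
eef_pos: [0.5397, -0.1707, 0.1166]
tool_rot: [0.006, 0.767, 0.642, 0.001]
contact_force: [0.1, 0.6, -0.6]
gripper_width: 0.298
```

Run:
```python
from h import *
o=get_obs();P=np.load('P.npy')
im=read_camera('wrist')[...,::-1];cv2.imwrite('pics/w4.png',im)
q=o['tool_rot'];R=Ro.from_quat([q[1],q[2],q[3],q[0]])
c,s=np.cos(-.165),np.sin(-.165);y=np.array([c,s,0]);z=np.array([0,0,-1.]);x=np.cross(y,z)
print(np.degrees((Ro.from_matrix(np.c_[x,y,z])*R.inv()).as_rotvec()).round(2))
cv2.imwrite('pics/s4.png',cv2.resize(read_camera('scene')[130:310,270:440,::-1],None,fx=3.2,fy=3.2))
```

```text
[0.52 0.51 0.66]
```

View pics/w4.png

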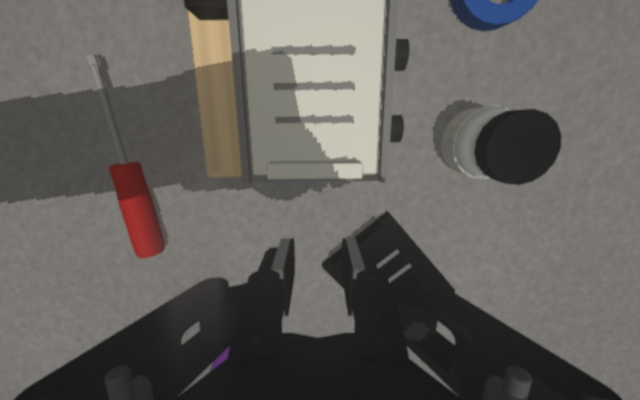

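View pics/s4.png

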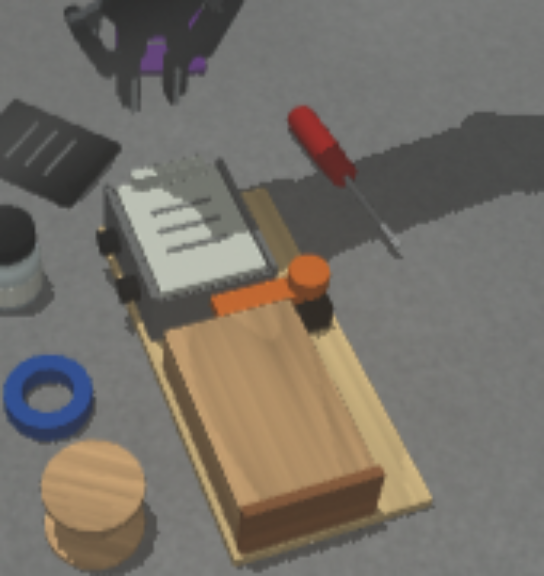

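The fingers sit centred behind the rib, which spans cols 268–362 at row 170. The cover is still seated and the tab is down. Lowering to rib height.

Call:
{"name": "send_rows", "arguments": {
  "motion": "-0.2 -0.1 -2 0.5 0.5 0.6 0.7;0 0 -1.5 0 0 0 0.7;0 0 -0.5 0 0 0 0.7;0 0 0 0 0 0 0.7;0 0 0 0 0 0 0.7"
}}

```text
t: 5.03
eef_pos: [0.5372, -0.1629, 0.0752]
tool_rot: [-0.001, 0.759, 0.651, 0.001]
contact_force: [-0.0, -0.1, 0.7]
gripper_width: 0.3
```

Call:
{"name": "send_rows", "arguments": {
  "motion": "0.2 0 -0.4 0 0 -1 0.7;0 0 0 0 0 0 0.7;0.1 0.6 0 0 0 0 0.7;0.13 0.8 0 0 0 0 0.7;0.13 0.8 0 0 0 0 0.7;0.13 0.8 0 0 0 0 0.7;0.13 0.8 0 0 0 0 0.7"
}}

```text
t: 5.62
eef_pos: [0.5476, -0.1216, 0.0738]
tool_rot: [0.001, 0.766, 0.643, 0.002]
contact_force: [-0.6, 0.3, -0.2]
gripper_width: 0.295
```

```bash
cat > look.py <<'E'
from h import *
import sys
o=get_obs();P=np.load('P.npy')
c,s=np.cos(P[2]),np.sin(P[2]);d=o['eef_pos']-[P[0],P[1],0]
print(o['t'],'cradle tcp mm',np.round([1e3*(c*d[0]+s*d[1]),1e3*(-s*d[0]+c*d[1]),1e3*d[2]],1),o['tool_rot'].round(4),o['contact_force'].round(1))
k=sys.argv[1]
a=cv2.resize(read_camera('scene')[130:310,270:440,::-1],None,fx=3,fy=3);b=cv2.resize(read_camera('top')[165:275,205:370,::-1],None,fx=2,fy=2)
m=np.zeros((540,510+330,3),np.uint8);m[:,:510]=a;m[:220,510:]=b;cv2.imwrite(f'pics/l{k}.png',cv2.resize(m,(800,514)))
E
python3 look.py 5
```

```text
5.6167 cradle tcp mm [   1.5 -113.9   73.8] [0.001  0.7656 0.6433 0.0016] [-0.6  0.3 -0.2]
```

View pics/l5.png

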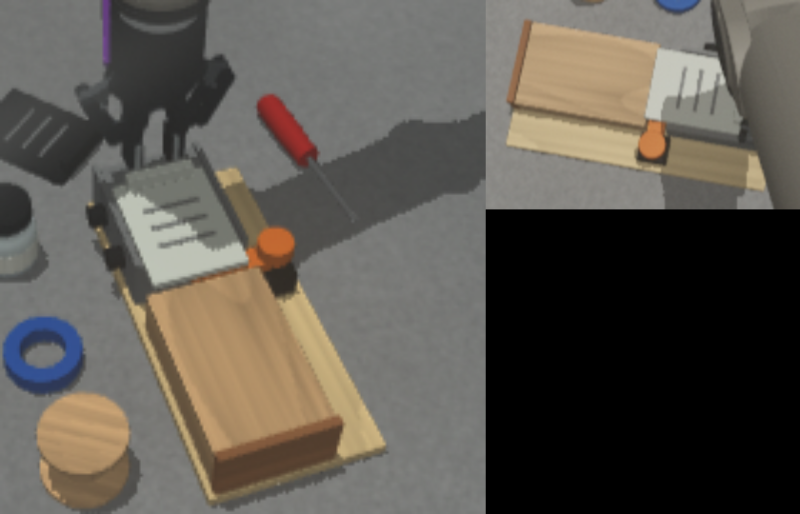

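The cover has passed over the bar and its front edge is just reaching the deck. I keep pushing.

Call:
{"name": "send_rows", "arguments": {
  "motion": "0.1 0.8 -0.2 0 0 0 0.7;0.13 0.8 0 0 0 0 0.7;0.13 0.8 0 0 0 0 0.7;0.13 0.8 0 0 0 0 0.7;0.13 0.8 0 0 0 0 0.7;0.13 0.8 0 0 0 0 0.7"
}}

```text
t: 6.22
eef_pos: [0.5557, -0.0703, 0.0717]
tool_rot: [0.001, 0.766, 0.643, 0.001]
contact_force: [0.4, -0.7, -0.1]
gripper_width: 0.304
```

```bash
python3 look.py 6
```

```text
6.2167 cradle tcp mm [  0.9 -61.9  71.7] [0.0013 0.7657 0.6432 0.0012] [ 0.4 -0.7 -0.1]
```

View pics/l6.png

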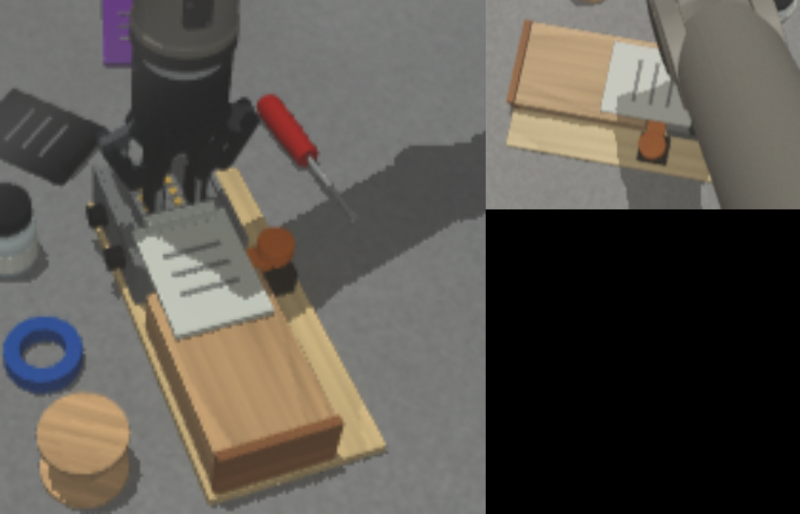

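Call:
{"name": "send_rows", "arguments": {
  "motion": "0.12 0.8 0 0 0 0 0.7;0.12 0.8 0 0 0 0 0.7;0.12 0.8 0 0 0 0 0.7;0.12 0.8 0 0 0 0 0.7;0.12 0.8 0 0 0 0 0.7;0.12 0.8 0 0 0 0 0.7;0.1 0.6 0 0 0 0 0.7;0.05 0.3 0 0 0 0 0.7;0 0 0 0 0 0 0.7"
}}

```text
t: 7.07
eef_pos: [0.5651, -0.0051, 0.0715]
tool_rot: [0.001, 0.765, 0.644, 0.002]
contact_force: [-0.1, 0.0, 0.5]
gripper_width: 0.296
```

```bash
python3 look.py 7
```

```text
7.0667 cradle tcp mm [-0.8  4.  71.5] [7.000e-04 7.647e-01 6.444e-01 1.600e-03] [-0.1  0.   0.5]
```

View pics/l7.png

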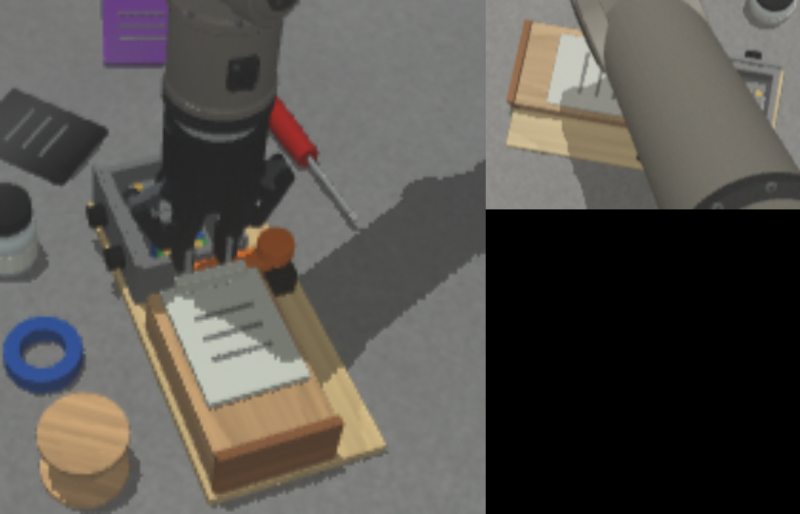

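The cover lies on the deck and clear of the box. I'm backing off, raising the arm and moving it out of view to check.

Call:
{"name": "send_rows", "arguments": {
  "motion": "-0.3 -1.5 0 0 0 0 0.7;-0.1 -0.8 0.5 0 0 0 0.7;0 0 3 0 0 0 0.7;0 0 4 0 0 0 0.7;0 0 4 0 0 0 0.7;-0.5 -4 2 0 0 0 0.7;-0.5 -4 0 0 0 0 0.7;-0.5 -4 0 0 0 0 0.7;-0.5 -4 0 0 0 0 0.7;-0.5 -4 0 0 0 0 0.7;-0.5 -4 0 0 0 0 0.7;-0.5 -4 0 0 0 0 0.7;0 0 0 0 0 0 0.7;0 0 0 0 0 0 0.7"
}}

```text
t: 8.33
eef_pos: [0.519, -0.3213, 0.2183]
tool_rot: [0.004, 0.767, 0.642, 0.003]
contact_force: [0.8, 1.0, 0.1]
gripper_width: 0.3
```

```bash
python3 look.py 8;python3 - <<'E'
from h import *
read_camera('top')
for n in('cover','tab'):
  for d in regions_of(n,'top'):
    print(n,round(d['conf'],2),d['point'], cv2.minAreaRect(np.argwhere(d['region'])[:,::-1].astype(np.float32)))
P=np.load('P.npy')
for y in (43,60,70,80,125):print(y,proj('top',W(P,(0,y,66.5))).round(1))
for z in(82,70.5,68):print(z,proj('top',W(P,(-70,-3,z))).round(1))
E
```

```text
8.3333 cradle tcp mm [   6.7 -315.6  218.3] [0.0043 0.767  0.6417 0.0027] [0.8 1.  0.1]
cover 0.87 [451.1, 277.2] ((450.800048828125, 274.4000244140625), (53.66563034057617, 37.565940856933594), 26.56505012512207)
cover 0.77 [405.9, 202.2] ((406.4234924316406, 201.6079559326172), (37.10810852050781, 49.06546401977539), 59.30027770996094)
cover 0.67 [265.6, 204.7] ((264.83935546875, 204.39990234375), (51.08475875854492, 37.54888153076172), 10.124671936035156)
tab 0.84 [295.0, 230.6] ((293.39410400390625, 227.48866271972656), (14.239928245544434, 39.736854553222656), 6.115502834320068)
43 [[278.1 206.6]]
60 [[270.6 205.3]]
70 [[266.2 204.5]]
80 [[261.8 203.8]]
125 [[241.9 200.3]]
82 [[292.2 240.2]]
70.5 [[292.5 241. ]]
68 [[292.6 241.1]]
```

View pics/l8.png

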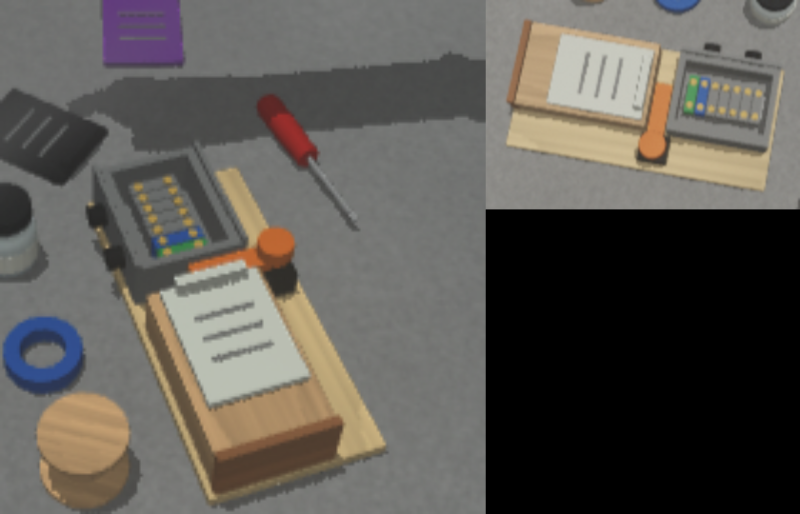

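```bash
python3 -c "
from station import *
print(hand_in())"
```

```text
the job is handed in; nothing more can be done
None
```

The box is open and the job was handed in at about 8.5 s; no verdict came back. I pressed the orange tab in from above. Then, with two fingers on the rib, I pushed the white cover off the box onto the deck, and moved the arm well clear.

**Cover:** in the last pictures its centre is about 72 mm along the cradle's y (43 to 125 mm allowed). It is on the middle line to within 1–2 mm, lying flat and clear of the box.

**Tab:** the fingertips bottomed out at about 67 mm, against 68 mm for fully in, and the cover slid freely over the bar. In the scene view the pad sat about 3 px lower in the picture than the fit predicts for fully in. It had already been about 2 px low before pressing, so I took that as calibration error.

**Forces:** the press briefly reached about 82 N vertically at the wrist (limit 120 N), because I kept pushing after the tab had bottomed. Force readings during the push were below 1 N each time I checked.

**Bystanders:** the jar, reel, tape and screwdriver show no movement in the pictures. I judged that by eye and did not measure it.

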